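Make up the blood collection tray

TASK

Make up the divided green tray for the next donor: put the full rack of four tubes and the capped specimen jar into its two small compartments, one in each, and the full roll of tape and the closed dressing carton beside each other in its large compartment, everything resting on the tray floor the same way up as it stands now. Leave the look-alikes (the open jar, the bare tape core, the rack with only one tube, the opened empty carton) and the stapler standing where they are, and put nothing in the undivided green tray.

Things in the scene. Friction and masses are not known exactly. Their poses are not given: they have to be found in the camera images.
- tray: Mint-green divided tray, fixed to the counter, 210 (x) x 190 (y) mm, rim top 27 mm, floor 4 mm, walls 4 mm, dividers 20 mm high. Origin: centre of underside, z up. Inside, mm: large compartment x -101..11, y -91..91; two small ones x 15..101, y 2..91 and y -91..-2. Left or right of the loose things, any yaw; an undivided fixed twin stands on the other side
- jar: Specimen jar with its white ribbed screw cap on: round, 45 mm diameter, 53 mm high (cap is the top 13 mm), about 60 g, upright. Goes in a small compartment. Origin at the centre of its underside, z up
- open_jar: Look-alike, leave: the same jar without a cap, open at the top and hollow, 44 mm diameter, 48 mm high. Origin at the centre of its underside
- tape: Full roll of white tape lying flat (axis upright): outer diameter 56, hole 32, height 40 mm, about 60 g. Goes in the large compartment. Origin on its axis at its underside, z up
- core: Look-alike, leave: bare grey plastic core of a spent tape roll, axis upright, outer diameter 38, hole 32, height 40 mm. Origin on its axis at its underside
- tube_rack: Full tube rack, one rigid piece: black block 44 x 44 x 38 mm high with four capped tubes (purple caps 15 mm wide, at +-9.5 mm in its x and y) up to 69 mm above its underside, about 120 g. Goes in a small compartment. Origin: centre of its underside, z up, x and y square to the block
- short_rack: Look-alike, leave: the same black block 44 x 44 x 38 mm with one tube only (69 mm high) and three empty holes. Origin at the centre of its underside
- carton: Closed dressing carton: white box with a green band, 66 (its x) x 42 (its y) x 38 mm high, about 50 g, closed plain top. Goes in the large compartment. Origin at the centre of its underside, z up
- open_carton: Look-alike, leave: an opened, empty carton of the same size and colours without a top, 66 x 42 x 38 mm. Origin at the centre of its underside
- stapler: Small black stapler lying among the things, leave: 75 (its x) x 30 x 32 mm high. Origin at the centre of its underside
Things that resemble listed ones, but are neither listed nor needed, are in the scene too. Leave any orange or pink look-alike of the short_rack alone.

How it is judged:
By the outcome, as a careful person would: the job done as asked, in the order asked, and still so for the second after the job is handed in, with the robot touching nothing.
It also fails if it takes over 112 s, if anything falls off the work surface, if the arm or the gripper's body presses on something with over 40 N, if the wrist force passes 120 N, or if a joint passes its speed limit or range.

ROBOT

A 6-joint arm with a two-finger parallel gripper is mounted at the origin on the work surface. World frame = base frame: x ahead of the robot, y to its left, z up, the work surface at z = 0. Lengths are in m, angles in rad, forces in N, time in s.
With the tool pointing down it reaches from about 0.25 to 0.775 m from the base axis. Payload 4 kg.
Tool frame: the origin (TCP) lies between the finger pads; the fingertips stand 14 mm ahead of it and the grasp point (between the pads) lies 5 mm behind it (tip_reach is the distance from the TCP to the fingertips, in m); z points along the fingers, y is the line along which they close (so a half turn about z gives the same grasp; the last joint's range is limited). The gripper opens to 94 mm and grips with 3 to 60 N. Pads are 16 mm wide; open, the fingers measure 119 mm over their backs; the gripper's body (75 mm by 177 mm) begins 78 mm behind the grasp point.
Start: joints at [1.121, 0.087, 1.371, -0, 1.684, -0.103], TCP at [0.187, 0.517, 0.22] pointing down, gripper open.
Joint ranges: [-3.1, 3.1], [-0.76, 2.03], [0.27, 2.55], [-1.08, 4.22], [0.17, 2.65], [-2.57, 2.57]. Speed limits (rad/s): [2.79, 2.79, 3.14, 3.14, 3.14, 3.14].

INTERFACE

Orientations are given as [roll, pitch, yaw] about the fixed x, y, z axes, in that order (R = Rz(yaw) Ry(pitch) Rx(roll)).
In Python, from bench import * gives the robot as it stands. The module is installed in compiled form; this text tells all that it offers.
- The arm moves only by the tool servo_tool, never from a script. Its argument "targets" is a list of rows, each a list of 4 numbers: the shift along the tool's x, y, z in cm, then the turn about the tool's z in degrees. A call has 1 to 8 rows; each row is the pose to reach, as a shift and turn from the pose commanded when the call began, along the tool's axes at that moment; what a row does not reach only later rows make up. A row lasts 1/8 s, in which the tool goes at most 62.5 mm and 10.7 degrees, less where a joint would pass 70% of its speed; a pose out of reach is approached as far as the arm can. A call with a gripper value outside its range is refused whole. "claw" is the closure in counts, from 0 (fully open) to 255 (shut), set as the call begins (left out, the last holds). The fingers move at their own pace and stop on an object; the grip force is fixed at half the most. Time passes only in rows, so rows that repeat a pose let the fingers close. It gives the time, the measured TCP pose, the force, the opening and the grip force at its end, in the units of the state.
- get_obs(): the state, without advancing time (a new reading comes with each control period).
- snapshot(name): name is "scene" or "side" or "wrist"; returns the picture (400x640x3 uint8, blue, green, red); there is no depth.
- camera_model(name): a dict with "camera_matrix" (3x3 intrinsics, pixels), "camera_from_world" (4x4, takes a point from world to camera coordinates). Camera axes: x right, y up, looking along -z (the intrinsics and any distortion apply to the point x, -y, -z); pixel columns grow to the right and rows downward; lengths in m; the calibration is good to about 2 mm. The wrist camera is an equidistant fisheye: a pixel r from the principal point sees the ray r / f radians off the axis. A picture is of the moment at which its call begins: read the wrist's pose just before it. camera_model takes no time and is no camera call; for the wrist camera it gives the pose at the moment of the call.
- close_job(): hands the job in; it is judged then, once.
The state is a dict: "time": time; "joint_positions": joint angles; "qvel": joint speeds; "joint_torque": joint torques, N m; "tool_pos": TCP position; "ee_rot": TCP orientation; "wrist_force": force on the tool from outside, world axes, zero at the start; "wrist_torque": the same for the moment, N m; "width": finger opening in m; "finger_force": force on a finger pad.
Only numpy, scipy, OpenCV 4.12 (cv2) and the standard library are available. Lean on these libraries where they do the work, as an engineer would, in place of code of your own. Each camera call takes 0.05 s, during which the arm holds its last target. There are 200 camera calls.

## Working session

There is one attempt and no reset: what is moved stays moved. The work goes in short steps, Python scripts to look and compute and a tool call to move; the robot and the scene stay as the last step left them, time stands still between calls to the robot, and variables do not carry over. Pictures are saved under pics/ and viewed, at most 14 in all, crops included, and the job is handed in when it is done.

Besides the shell and the picture viewer there is one more tool, called after ">>>" by a JSON object that holds its "fn" and its "kwargs", one argument or row to a line. servo_tool: Moves the arm, as the interface text tells. Its arguments: {"type":"object","properties":{"targets":{"type":"array"},"claw":{"type":"number"}},"required":["targets"]}

```bash
mkdir -p pics
python3 - <<'E'
from bench import *
import cv2
o=get_obs();print({k:o[k] for k in('time','tool_pos','ee_rot','width')})
for n in('scene','side','wrist'):
    m=camera_model(n);print(n,m)
    cv2.imwrite(f'pics/{n}0.png',snapshot(n))
E
```

```text
{'time': 0.0, 'tool_pos': array([0.18674611, 0.51678832, 0.21830451]), 'ee_rot': array([-3.13942032e+00, -1.89698486e-04,  2.79476628e+00]), 'width': 0.09426817799799228}
scene {'camera_matrix': array([[406.31722406,   0.        , 311.87893027],
       [  0.        , 406.31722406, 195.87897007],
       [  0.        ,   0.        ,   1.        ]]), 'camera_from_world': array([[ 0.47346583,  0.88066018, -0.01636352, -0.23513866],
       [-0.55493178,  0.31266985,  0.77090095,  0.26829806],
       [ 0.68401815, -0.35591462,  0.63674481, -1.24871657],
       [ 0.        ,  0.        ,  0.        ,  1.        ]])}
side {'camera_matrix': array([[422.56988296,   0.        , 316.12979156],
       [  0.        , 422.56988296, 197.89150492],
       [  0.        ,   0.        ,   1.        ]]), 'camera_from_world': array([[-0.97821148, -0.20649441, -0.02150266,  0.53502308],
       [ 0.13270616, -0.70156632,  0.70013839, -0.10142613],
       [-0.15966021,  0.68202988,  0.71368331, -0.85113485],
       [ 0.        ,  0.        ,  0.        ,  1.        ]])}
wrist {'camera_matrix': array([[309.70691629,   0.        , 316.58047274],
       [  0.        , 309.70691629, 198.25738837],
       [  0.        ,   0.        ,   1.        ]]), 'camera_from_world': array([[ 0.34002479,  0.94041539, -0.00142766, -0.54918559],
       [-0.91412951,  0.33016345, -0.23528566,  0.02549788],
       [-0.22079489,  0.08130802,  0.97192521, -0.38850739],
       [ 0.        ,  0.        ,  0.        ,  1.        ]])}
```

View pics/scene0.png

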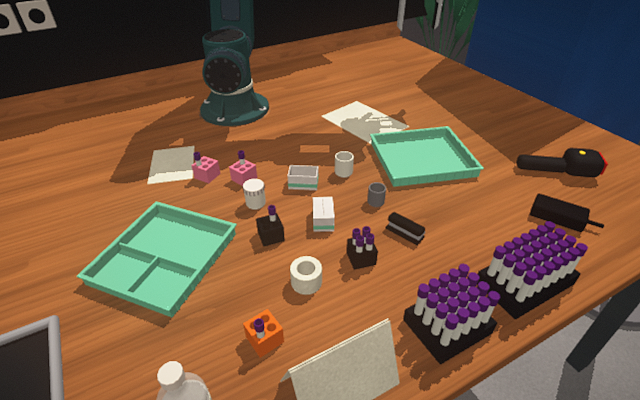

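View pics/side0.png

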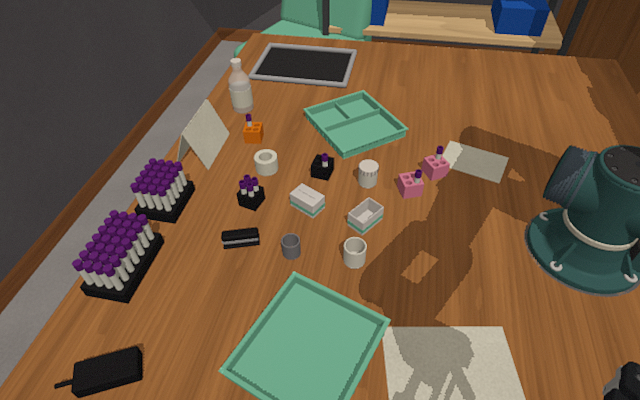

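View pics/wrist0.png

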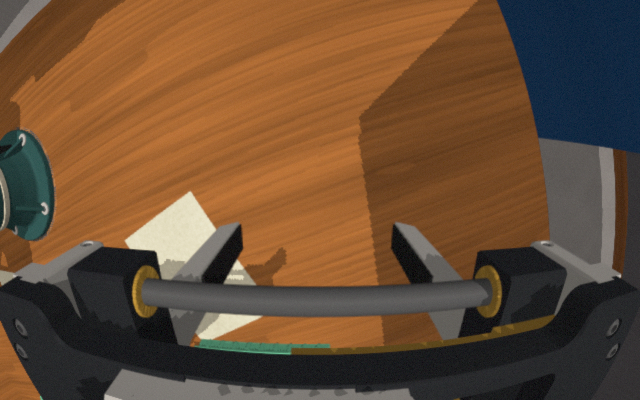

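The scene shows the divided tray at (160,258), the full rack at (362,250), the capped jar at (254,193), the tape at (306,275) and the closed carton at (323,213). The look-alikes stand between them. The wrist view shows only bare table and paper. I'll enlarge the other two views.

```bash
cat > h.py <<'E'
import numpy as np,cv2
from bench import *
def ray(n,u,v,m=None):
    m=m or camera_model(n);K=m['camera_matrix'];T=m['camera_from_world'];R=T[:3,:3]
    a,b=(u-K[0,2])/K[0,0],(v-K[1,2])/K[1,1]
    if n=='wrist':
        r=np.hypot(a,b)+1e-9;d=np.array([a/r*np.sin(r),-b/r*np.sin(r),-np.cos(r)])
    else: d=np.array([a,-b,-1.])
    return -R.T@T[:3,3],R.T@d
def at(n,u,v,z,m=None):
    c,d=ray(n,u,v,m);return (c+d*(z-c[2])/d[2])[:2]
def proj(n,p,m=None):
    m=m or camera_model(n);K=m['camera_matrix'];T=m['camera_from_world']
    q=T[:3,:3]@np.array(p,float)+T[:3,3];x,y,z=q[0],-q[1],-q[2]
    if n=='wrist':
        r=np.hypot(x,y)+1e-9;t=np.arctan2(r,z);x,y=x/r*t,y/r*t
    else: x,y=x/z,y/z
    return K[0,0]*x+K[0,2],K[1,1]*y+K[1,2]
E
python3 - <<'E'
import cv2
a=cv2.imread('pics/scene0.png')[140:340,70:440];cv2.imwrite('pics/sc1.png',cv2.resize(a,None,fx=2.16,fy=2.16,interpolation=2))
a=cv2.imread('pics/side0.png')[80:280,220:470];cv2.imwrite('pics/sd1.png',cv2.resize(a,None,fx=3,fy=3,interpolation=2))
E
```

```text
(no output)
```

View pics/sc1.png

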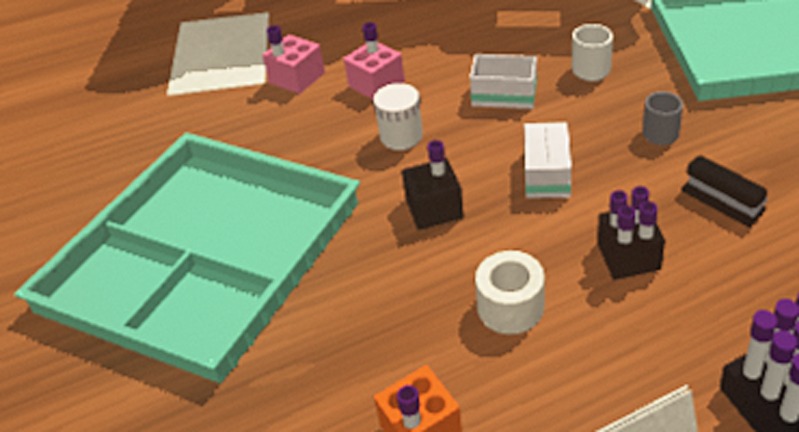

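View pics/sd1.png

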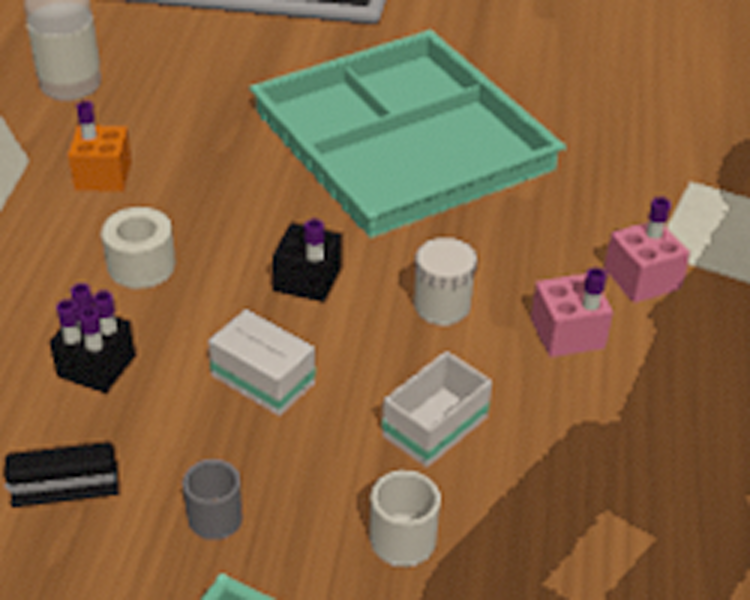

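The crops confirm which item is which. The closed carton top is at about (547,148) in the scene crop, the capped jar at (398,100), the tape at (510,277) and the four-cap rack at (633,204). Next I compute positions from both views.

Run:
```python
from h import *
np.set_printoptions(precision=4,suppress=True)
S=lambda x,y,z:at('scene',70+x/2.16,140+y/2.16,z)
D=lambda x,y,z:at('side',220+x/3,80+y/3,z)
for nm,a,b,z in [('jar',(398,100),(446,255),.053),('tape',(510,277),(139,230),.04),('rack',(633,204),(86,302),.066),
 ('open_jar',(592,40),(405,495),.048),('core',(663,104),(213,482),.04),('short',(431,178),(308,248),.038),('opencart',(504,68),(438,386),.038),('stapler',(726,183),(62,465),.03),('orange',(418,393),(100,143),.038),('pink1',(374,56),(571,302),.038)]:
    print(nm,S(*a,z),D(*b,z))
def rect(n,f,P,z):
    q=np.array([f(*p,z) for p in P]);e=np.roll(q,-1,0)-q
    print(n,q.mean(0),np.linalg.norm(e,axis=1),np.degrees(np.arctan2(e[:,1],e[:,0])))
rect('tray S',S,[(188,134),(358,184),(221,374),(18,293)],.027)
rect('tray D',D,[(430,33),(563,147),(372,225),(253,92)],.027)
rect('cart S',S,[(526,126),(567,124),(571,170),(524,170)],.038)
rect('cart D',D,[(250,312),(315,355),(280,392),(210,350)],.038)
rect('rackS',S,[(619,199),(640,195),(648,213),(626,217)],.066)
rect('rackD',D,[(82,290),(104,298),(90,315),(68,307)],.066)
print('div ends',S(110,225,.02),S(270,290,.02),S(188,258,.02),S(130,327,.02), D(318,150,.02),D(478,90,.02),D(348,70,.02),D(384,113,.02))
```

```text
jar [ 0.4553 -0.1157] [ 0.4475 -0.1138]
tape [ 0.6979 -0.1188] [ 0.692  -0.1144]
rack [ 0.6981 -0.0029] [ 0.695  -0.0004]
open_jar [0.4546 0.1086] [0.4453 0.1161]
core [0.5751 0.117 ] [0.5705 0.123 ]
short [ 0.5586 -0.1269] [ 0.5556 -0.1197]
opencart [0.4409 0.0086] [0.4372 0.0083]
stapler [0.6879 0.1077] [0.677  0.1205]
orange [ 0.7591 -0.2249] [ 0.7598 -0.2228]
pink1 [ 0.3522 -0.1035] [ 0.3508 -0.0952]
tray S [ 0.5168 -0.3277] [0.1941 0.2156 0.2032 0.2142] [  39.1732  -47.9928 -141.1384  129.6073]
tray D [ 0.5088 -0.319 ] [0.2125 0.1974 0.2175 0.1948] [ 130.0801   42.5707  -50.5711 -138.8523]
cart S [ 0.5728 -0.014 ] [0.0399 0.0658 0.043  0.0628] [  64.9675  -27.3198 -119.277   149.8869]
cart D [ 0.5649 -0.0019] [0.0662 0.0436 0.0662 0.0483] [ 148.0898   66.9063  -27.8656 -113.7678]
rackS [ 0.7   -0.004] [0.0185 0.0216 0.0189 0.0213] [  75.6634  -16.5442 -105.251   162.414 ]
rackD [0.6948 0.    ] [0.0192 0.0194 0.0189 0.0196] [ 164.1952   76.8448  -15.3937 -102.4042]
div ends [ 0.456  -0.3957] [ 0.5988 -0.2907] [ 0.53   -0.3427] [ 0.5815 -0.3988] [ 0.577  -0.2705] [ 0.449  -0.3874] [ 0.573  -0.3992] [ 0.5287 -0.3359]
```

```bash
cat >> h.py <<'E'
def go(x,y,z,yaw,src=None):
    "shift in tool axes (cm) and turn (deg) from src (x,y,z,yaw deg) or the present pose"
    if src is None:
        o=get_obs();p=o['tool_pos'];src=(*p,np.degrees(o['ee_rot'][2]))
    a=np.radians(src[3]);d=np.array([x,y,z])-src[:3]
    r=[d[0]*np.cos(a)+d[1]*np.sin(a),d[0]*np.sin(a)-d[1]*np.cos(a),-d[2]]
    print('from',np.round(src,4),'->',np.round(np.array(r)*100,2),round((src[3]-yaw+180)%360-180,1))
E
python3 - <<'E'
from h import *
go(.46,.24,.22,80)
go(.685,-.002,.2,74,(.46,.24,.22,80))
E
```

```text
from [  0.1868   0.5169   0.2186 160.129 ] -> [-35.11 -16.75  -0.14] 80.1
from [ 0.46  0.24  0.22 80.  ] -> [-19.93  26.36   2.  ] 6
```

>>> {"fn": "servo_tool", "kwargs": {
  "targets": [
    [-4.4,-2.1,0,10],
    [-8.8,-4.2,0,20],
    [-13.2,-6.3,0,30],
    [-17.6,-8.4,0,40],
    [-22,-10.5,0,50],
    [-26.4,-12.6,0,60],
    [-30.8,-14.7,0,70],
    [-35.1,-16.8,0,80]
  ]
}}

```text
time: 1.15
tool_pos: [0.4608, 0.2386, 0.2191]
ee_rot: [-3.141, 0.0, 1.393]
wrist_force: [-0.6, 0.0, -0.3]
width: 0.0943
finger_force: 0.0
```

>>> {"fn": "servo_tool", "kwargs": {
  "targets": [
    [-2.9,3.8,0.3,1],
    [-5.8,7.6,0.6,2],
    [-8.7,11.4,0.9,3],
    [-11.6,15.2,1.2,4],
    [-14.5,19,1.5,5],
    [-17.4,22.8,1.8,6],
    [-20,26.4,2,6],
    [-20,26.4,2,6]
  ],
  "claw": 50
}}

```text
time: 2.15
tool_pos: [0.6865, -0.0051, 0.1968]
ee_rot: [-3.138, 0.001, 1.29]
wrist_force: [0.4, 0.0, -0.9]
width: 0.0761
finger_force: 0.0
```

Run:
```python
from h import *
import pickle
m=camera_model('wrist');im=snapshot('wrist');cv2.imwrite('pics/w1.png',im);pickle.dump(m,open('w1.pkl','wb'))
o=get_obs();print(o['time'],o['tool_pos'],o['ee_rot'],o['width'],o['wrist_force'])
print(proj('wrist',(.6975,-.002,.066),m))
```

```text
2.2 [ 0.68577043 -0.00331891  0.19764494] [-3.13857623e+00  6.46377047e-05  1.29190743e+00] 0.07530629977838817 [0.02242967 0.59951463 0.03689095]
(np.float64(325.50739241434405), np.float64(188.51338499193608))
```

View pics/w1.png

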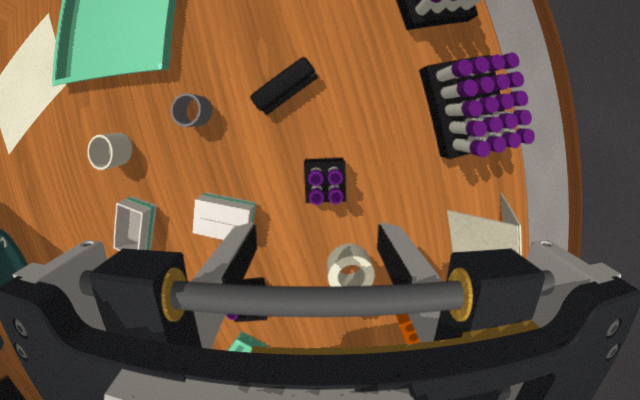

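The wrist view shows the rack's caps at (316,177), (335,178), (316,196) and (335,196), square to the tool. The carton top is near (222,217) and the tape at (351,267).

Run:
```python
from h import *
import pickle
m=pickle.load(open('w1.pkl','rb'))
W=lambda u,v,z:at('wrist',u,v,z,m)
q=np.array([W(*p,.068) for p in[(316,177),(335,177.5),(335.5,196),(316,196)]]);e=np.roll(q,-1,0)-q
print(q.mean(0),np.linalg.norm(e,axis=1),np.degrees(np.arctan2(e[:,1],e[:,0])))
q=np.array([W(*p,.038) for p in[(305,160),(345,160),(346,202),(305,202)]]);e=np.roll(q,-1,0)-q
print(q.mean(0),np.linalg.norm(e,axis=1),np.degrees(np.arctan2(e[:,1],e[:,0])))
q=np.array([W(*p,.038) for p in[(199,195),(255,205),(245,241),(193,233)]]);e=np.roll(q,-1,0)-q
print('carton',q.mean(0),np.linalg.norm(e,axis=1),np.degrees(np.arctan2(e[:,1],e[:,0])))
print('tape',W(350,266,.04))
go(.6975,-.002,.1,74); go(.6975,-.002,.019,74)
```

```text
[6.98177019e-01 1.24971364e-04] [0.01825365 0.01826894 0.01897319 0.01872485] [ -17.52101045 -103.84502023  163.9525333    73.88065717]
[ 6.98511978e-01 -1.97269381e-04] [0.04197261 0.04552921 0.04423369 0.04540418] [ -15.94745235 -103.67759459  163.93387706   73.47490409]
carton [ 0.5753216  -0.00903493] [0.06603669 0.04486984 0.06410095 0.04752836] [ -25.96900225 -124.55729254  156.64986568   58.35841642]
tape [ 0.69932855 -0.10269425]
from [ 6.85800e-01 -3.30000e-03  1.97600e-01  7.40208e+01] -> [0.45 1.09 9.76] 0.0
from [ 6.85800e-01 -3.30000e-03  1.97600e-01  7.40208e+01] -> [ 0.45  1.09 17.86] 0.0
```

>>> {"fn": "servo_tool", "kwargs": {
  "targets": [
    [0.6,1.1,5,0],
    [0.6,1.1,10,0],
    [0.6,1.1,14,0],
    [0.6,1.1,17.7,0],
    [0.6,1.1,17.7,0],
    [0.6,1.1,17.7,0]
  ]
}}

```text
time: 2.95
tool_pos: [0.6987, 0.0013, 0.0247]
ee_rot: [3.139, -0.001, 1.295]
wrist_force: [-0.5, -1.0, -0.3]
width: 0.0754
finger_force: 0.0
```

>>> {"fn": "servo_tool", "kwargs": {
  "targets": [
    [0,0,0,0],
    [0,0,0,0],
    [0,0,0,0],
    [0,0,0,0],
    [0,0,0,0],
    [0,0,0,0]
  ],
  "claw": 255
}}

```text
time: 3.7
tool_pos: [0.6981, 0.0005, 0.0231]
ee_rot: [3.141, -0.0, 1.294]
wrist_force: [-2.6, 1.4, 3.9]
width: 0.044
finger_force: 29.9
```

Run:
```python
from h import *
go(.586,-.337,.16,40.4)
```

```text
from [6.98100e-01 5.00000e-04 2.31000e-02 7.41309e+01] -> [-35.53  -1.55 -13.69] 33.7
```

>>> {"fn": "servo_tool", "kwargs": {
  "targets": [
    [0,0,-4,0],
    [-2,0,-9,2],
    [-7,-0.3,-13,7],
    [-12.5,-0.6,-14,13],
    [-18,-0.9,-14,19],
    [-23.5,-1.2,-14,25],
    [-29,-1.4,-14,30],
    [-33,-1.5,-14,33.7]
  ]
}}

```text
time: 4.7
tool_pos: [0.592, -0.3153, 0.1612]
ee_rot: [-3.141, 0.001, 0.702]
wrist_force: [1.2, 1.7, -1.5]
width: 0.0438
finger_force: 29.9
```

>>> {"fn": "servo_tool", "kwargs": {
  "targets": [
    [-2,-1.4,0,0],
    [-2,-1.4,0,0],
    [-2,-1.4,0,0]
  ]
}}

```text
time: 5.08
tool_pos: [0.5696, -0.3148, 0.162]
ee_rot: [-3.141, -0.001, 0.706]
wrist_force: [-0.2, -0.4, -1.1]
width: 0.0437
finger_force: 29.9
```

Run:
```python
from h import *
import pickle
m=camera_model('wrist');im=snapshot('wrist');cv2.imwrite('pics/w2.png',im);pickle.dump(m,open('w2.pkl','wb'))
o=get_obs();print(o['time'],o['tool_pos'],o['ee_rot'],o['width'],o['wrist_force'])
```

```text
5.125 [ 0.56978445 -0.31457891  0.16211724] [ 3.14158810e+00 -4.38688137e-04  7.06693072e-01] 0.043728858725997445 [ 0.48270444 -0.24645127 -0.82499999]
```

View pics/w2.png

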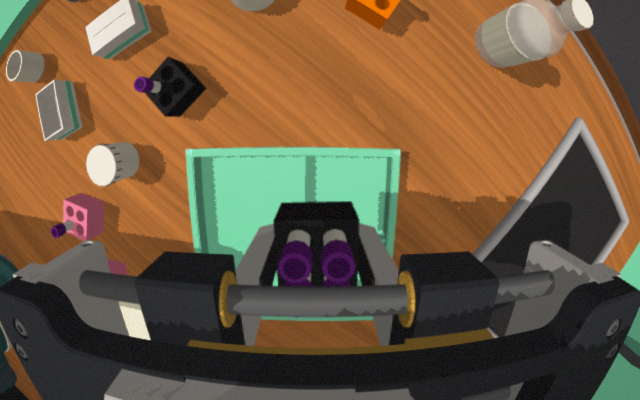

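The +y edge of the tray rim runs from (186,149) to (400,150), with the x divider meeting it at about (310,157). The rack hangs level in the grip.

Run:
```python
from h import *
import pickle
m=pickle.load(open('w2.pkl','rb'))
a=at('wrist',186,149,.027,m);b=at('wrist',400,150,.027,m);d=b-a
im=cv2.imread('pics/w2.png')
yaw=np.degrees(np.arctan2(d[1],d[0]));print(a,b,np.linalg.norm(d),yaw)
t=np.radians(yaw);R=np.array([[np.cos(t),-np.sin(t)],[np.sin(t),np.cos(t)]])
c=(a+b)/2-R@[0,.095];print('centre',c)
print('divider tray-x',R.T@(at('wrist',311,157,.02,m)-c))
for n,p in dict(s1=(.058,.0465),s2=(.058,-.0465),tape=(-.045,.045),cart=(-.045,-.042)).items():print(n,c+R@p)
p=c+R@[.058,.0465];go(*p,.16,yaw+90);go(*p,.0275,yaw+90)
for n,u,v,z in(('jar',110,160,.053),('tape',250,-5,.04)):print(n,at('wrist',u,v,z,m))
```

```text
[ 0.52009429 -0.18249117] [ 0.65837157 -0.34905635] 0.21648225431674603 -50.30158682748761
centre [ 0.51613829 -0.32645467]
divider tray-x [0.0202933 0.0851328]
s1 [ 0.58896349 -0.34137916]
s2 [ 0.51740769 -0.40078259]
tape [ 0.52201848 -0.26308731]
cart [ 0.45507918 -0.31865825]
from [ 0.5698 -0.3146  0.1621 40.4905] -> [-0.28  3.28  0.21] 0.8
from [ 0.5698 -0.3146  0.1621 40.4905] -> [-0.28  3.28 13.46] 0.8
jar [ 0.46372838 -0.12360654]
tape [ 0.68077267 -0.13775851]
```

Run:
```python
import cv2
a=cv2.imread('pics/w2.png')[140:325,175:415];cv2.imwrite('pics/w2c.png',cv2.resize(a,None,fx=3.2,fy=3.2,interpolation=2))
```

```text
(no output)
```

View pics/w2c.png

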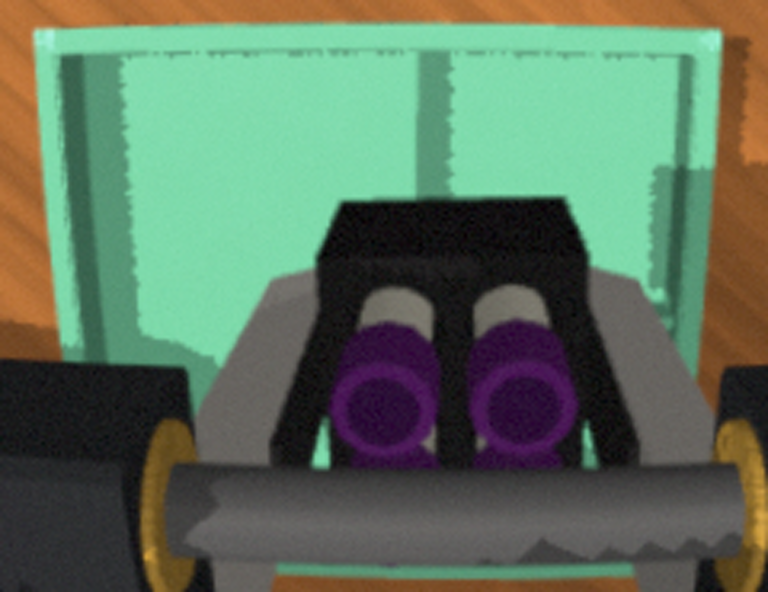

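The divider's right edge is at u≈305, where it should be. The bottom rim is visible at v≈319.5, so I use both edges to fix the centre.

Run:
```python
from h import *
import pickle
m=pickle.load(open('w2.pkl','rb'))
t=np.radians(-50);R=np.array([[np.cos(t),-np.sin(t)],[np.sin(t),np.cos(t)]])
for u,v,z in((186,149,.027),(400,150,.027),(293,148,.027),(320,319.5,.027),(304.7,170,.02)):print(R.T@at('wrist',u,v,z,m))
print(R.T@[.516,-.3265])
```

```text
[0.47410651 0.28111228]
[0.69058576 0.27997279]
[0.58524612 0.28001849]
[0.61356545 0.08501082]
[0.59635621 0.25746369]
[0.58179192 0.18540878]
```

>>> {"fn": "servo_tool", "kwargs": {
  "targets": [
    [-0.5,3.3,2,0.5],
    [-0.5,3.3,6,0.5],
    [-0.5,3.3,9.5,0.5],
    [-0.5,3.3,12,0.5],
    [-0.5,3.3,13,0.5],
    [-0.5,3.3,13,0.5],
    [-0.5,3.3,13,0.5]
  ]
}}

```text
time: 6.0
tool_pos: [0.5878, -0.344, 0.0343]
ee_rot: [3.139, -0.001, 0.697]
wrist_force: [-0.5, 0.3, -0.5]
width: 0.044
finger_force: 29.9
```

>>> {"fn": "servo_tool", "kwargs": {
  "targets": [
    [0,0,0.2,0],
    [0,0,0.4,0],
    [0,0,0.4,0]
  ]
}}

```text
time: 6.38
tool_pos: [0.5865, -0.3435, 0.0284]
ee_rot: [-3.141, -0.0, 0.697]
wrist_force: [0.3, 0.4, -1.7]
width: 0.044
finger_force: 29.9
```

>>> {"fn": "servo_tool", "kwargs": {
  "targets": [
    [0,0,0.2,0],
    [0,0,0.2,0]
  ]
}}

```text
time: 6.62
tool_pos: [0.5868, -0.3438, 0.0271]
ee_rot: [3.141, -0.0, 0.697]
wrist_force: [-0.1, -0.6, 1.3]
width: 0.0439
finger_force: 29.9
```

>>> {"fn": "servo_tool", "kwargs": {
  "targets": [
    [0,0,0,0],
    [0,0,0,0],
    [0,0,0,0]
  ],
  "claw": 112
}}

```text
time: 7.0
tool_pos: [0.5866, -0.3435, 0.0263]
ee_rot: [-3.141, -0.0, 0.697]
wrist_force: [1.5, -0.4, -0.7]
width: 0.053
finger_force: 0.0
```

>>> {"fn": "servo_tool", "kwargs": {
  "targets": [
    [0,0,-1.5,0],
    [0,0,-5,0],
    [0,0,-10,0],
    [0,0,-13,0],
    [0,0,-13,0],
    [0,0,-13,0]
  ]
}}

```text
time: 7.75
tool_pos: [0.5861, -0.3432, 0.1552]
ee_rot: [-3.14, 0.0, 0.697]
wrist_force: [0.2, -1.3, -1.2]
width: 0.0529
finger_force: 0.0
```

Run:
```python
from h import *
o=get_obs();print(o['tool_pos'],o['width'])
go(.451,-.115,.18,40)
```

```text
[ 0.5860949  -0.34319401  0.15523553] 0.052925562633713924
from [ 0.5861 -0.3432  0.1552 39.9291] -> [  4.29 -26.17  -2.48] -0.1
```

>>> {"fn": "servo_tool", "kwargs": {
  "targets": [
    [0.7,-4.3,-0.5,0],
    [1.4,-8.6,-1,0],
    [2.1,-12.9,-1.5,0],
    [2.8,-17.2,-2,0],
    [3.5,-21.5,-2.3,0],
    [4.3,-26.2,-2.5,0],
    [4.3,-26.2,-2.5,0],
    [4.3,-26.2,-2.5,0]
  ],
  "claw": 50
}}

```text
time: 8.75
tool_pos: [0.4511, -0.1152, 0.18]
ee_rot: [-3.14, 0.001, 0.697]
wrist_force: [0.5, 0.3, -0.4]
width: 0.0758
finger_force: 0.0
```

Run:
```python
from h import *
import pickle
m=camera_model('wrist');im=snapshot('wrist');cv2.imwrite('pics/w3.png',im);pickle.dump(m,open('w3.pkl','wb'))
o=get_obs();print(o['time'],o['tool_pos'],o['ee_rot'],o['width'],o['wrist_force'])
print(proj('wrist',(.451,-.115,.053),m))
```

```text
8.8 [ 0.45135629 -0.11558136  0.18026131] [-3.14011610e+00  1.13719103e-03  6.96351401e-01] 0.07575200677322397 [ 0.0679899  -0.33081957  0.31338556]
(np.float64(315.3638042828227), np.float64(196.0996164104176))
```

View pics/w3.png

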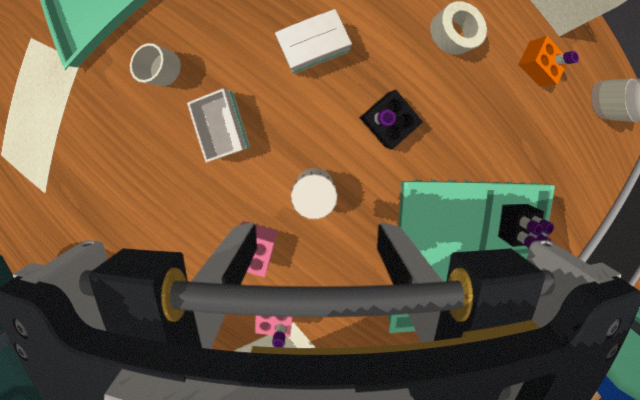

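The jar cap is centred at (314,195), 1 px from the predicted (315,196), and the rack is standing in its compartment. Going down on the jar.

>>> {"fn": "servo_tool", "kwargs": {
  "targets": [
    [0,0,5,0],
    [0,0,10,0],
    [0,0,13,0],
    [0,0,14.8,0],
    [0,0,14.8,0],
    [0,0,14.8,0]
  ]
}}

```text
time: 9.55
tool_pos: [0.4521, -0.1158, 0.0339]
ee_rot: [3.141, -0.0, 0.696]
wrist_force: [0.2, 0.0, -0.0]
width: 0.0753
finger_force: 0.0
```

>>> {"fn": "servo_tool", "kwargs": {
  "targets": [
    [0,0,0,0],
    [0,0,0,0],
    [0,0,0,0],
    [0,0,0,0],
    [0,0,0,0],
    [0,0,0,0]
  ],
  "claw": 255
}}

```text
time: 10.3
tool_pos: [0.4516, -0.115, 0.0338]
ee_rot: [3.141, -0.0, 0.697]
wrist_force: [-1.4, 0.6, 2.7]
width: 0.0443
finger_force: 30.0
```

Run:
```python
from h import *
o=get_obs();p=o['tool_pos'];print(p,o['width'],o['finger_force'])
go(.5157,-.403,.14,40)
```

```text
[ 0.45156313 -0.1149784   0.03381889] 0.04425371766945021 30.00055432319641
from [ 4.51600e-01 -1.15000e-01  3.38000e-02  3.99355e+01] -> [-13.57  26.2  -10.62] -0.1
```

>>> {"fn": "servo_tool", "kwargs": {
  "targets": [
    [0,0,-5,0],
    [-1.4,2.6,-9,0],
    [-3.9,7.5,-10.6,0],
    [-6.4,12.4,-10.6,0],
    [-8.9,17.3,-10.6,0],
    [-11.4,22.1,-10.6,0],
    [-13.6,26.2,-10.6,0],
    [-13.6,26.2,-10.6,0]
  ]
}}

```text
time: 11.3
tool_pos: [0.5146, -0.4062, 0.1372]
ee_rot: [-3.14, 0.001, 0.693]
wrist_force: [-0.6, -0.0, -0.6]
width: 0.0443
finger_force: 30.0
```

>>> {"fn": "servo_tool", "kwargs": {
  "targets": [
    [0,0,0,0],
    [0,0,0,0]
  ]
}}

```text
time: 11.55
tool_pos: [0.5154, -0.4019, 0.1396]
ee_rot: [-3.141, -0.0, 0.698]
wrist_force: [-0.5, 0.5, -0.9]
width: 0.0444
finger_force: 30.0
```

Run:
```python
from h import *
o=get_obs();p=o['tool_pos'];print(p,o['width'],o['finger_force'])
go(.5157,-.403,.0378,40)
```

```text
[ 0.51535955 -0.4019446   0.13959844] 0.04441261111001865 29.99991863965988
from [ 0.5154 -0.4019  0.1396 40.002 ] -> [-0.04  0.1  10.18] 0.0
```

>>> {"fn": "servo_tool", "kwargs": {
  "targets": [
    [0,0.1,4,0],
    [0,0.1,7.5,0],
    [0,0.1,9.5,0],
    [0,0.1,10.1,0],
    [0,0.1,10.1,0],
    [0,0.1,10.1,0]
  ]
}}

```text
time: 12.3
tool_pos: [0.5169, -0.4048, 0.0402]
ee_rot: [3.138, -0.0, 0.697]
wrist_force: [-0.5, -0.0, -0.6]
width: 0.0448
finger_force: 30.0
```

>>> {"fn": "servo_tool", "kwargs": {
  "targets": [
    [0,0,0.1,0],
    [0,0,0.1,0]
  ]
}}

```text
time: 12.55
tool_pos: [0.5162, -0.4043, 0.0379]
ee_rot: [3.141, -0.0, 0.697]
wrist_force: [-0.2, -0.4, 1.4]
width: 0.0443
finger_force: 30.0
```

>>> {"fn": "servo_tool", "kwargs": {
  "targets": [
    [0,0,0,0],
    [0,0,0,0],
    [0,0,0,0]
  ],
  "claw": 110
}}

```text
time: 12.92
tool_pos: [0.5159, -0.404, 0.0374]
ee_rot: [-3.142, -0.0, 0.697]
wrist_force: [0.4, -0.7, 0.2]
width: 0.0536
finger_force: 0.0
```

>>> {"fn": "servo_tool", "kwargs": {
  "targets": [
    [0,0,-1.5,0],
    [0,0,-5,0],
    [0,0,-10,0],
    [0,0,-13,0],
    [0,0,-13,0],
    [0,0,-13,0]
  ]
}}

```text
time: 13.68
tool_pos: [0.5155, -0.4036, 0.1662]
ee_rot: [-3.14, 0.0, 0.697]
wrist_force: [-0.4, 0.5, -0.5]
width: 0.0535
finger_force: 0.0
```

Run:
```python
from h import *
import pickle
o=get_obs();print(o['tool_pos'],o['width'])
go(.685,-.125,.17,40)
m=pickle.load(open('w3.pkl','rb'));print(at('wrist',459,28,.04,m))
```

```text
[ 0.5154733  -0.40359103  0.16623832] 0.05350791067975924
from [ 0.5155 -0.4036  0.1662 39.9303] -> [ 30.88 -10.48  -0.38] -0.1
[ 0.68627584 -0.11581252]
```

>>> {"fn": "servo_tool", "kwargs": {
  "targets": [
    [4.5,-1.5,0,0],
    [9.4,-3.2,-0.1,0],
    [14.3,-4.9,-0.2,0],
    [19.2,-6.5,-0.3,0],
    [24.1,-8.2,-0.4,0],
    [28.5,-9.7,-0.4,0],
    [30.9,-10.5,-0.4,0],
    [30.9,-10.5,-0.4,0]
  ],
  "claw": 42
}}

```text
time: 14.68
tool_pos: [0.6853, -0.124, 0.1694]
ee_rot: [-3.139, 0.002, 0.699]
wrist_force: [0.2, -0.6, -0.4]
width: 0.0786
finger_force: 0.0
```

>>> {"fn": "servo_tool", "kwargs": {
  "targets": [
    [0,0,0,0]
  ]
}}

```text
time: 14.8
tool_pos: [0.6847, -0.1267, 0.1708]
ee_rot: [-3.141, 0.002, 0.695]
wrist_force: [-0.3, -1.1, 0.4]
width: 0.0786
finger_force: 0.0
```

Run:
```python
from h import *
import pickle
m=camera_model('wrist');im=snapshot('wrist');cv2.imwrite('pics/w4.png',im);pickle.dump(m,open('w4.pkl','wb'))
o=get_obs();print(o['time'],o['tool_pos'],o['ee_rot'],o['width'],o['wrist_force'])
print(proj('wrist',(.695,-.1165,.04),m))
```

```text
14.85 [ 0.68469154 -0.12704645  0.17116442] [-3.14138903e+00  1.06931215e-03  6.94701403e-01] 0.07837011103197714 [-0.48415844 -0.10133229 -0.1826191 ]
(np.float64(314.143569741318), np.float64(180.69816350531562))
```

View pics/w4.png

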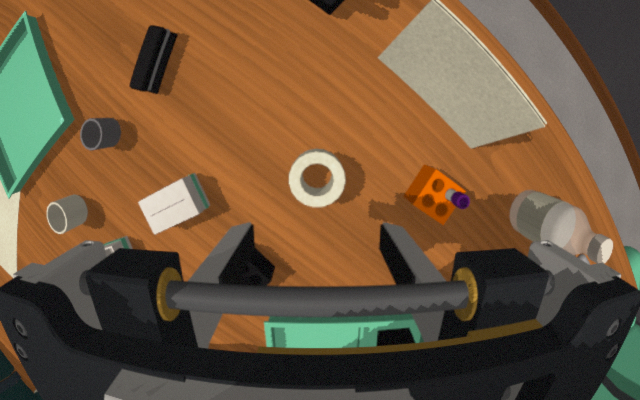

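The tape's top ring is centred at about (317,179) and nothing stands in the way of the fingers.

Run:
```python
from h import *
import pickle
m=pickle.load(open('w4.pkl','rb'));p=at('wrist',317,179.5,.04,m);print(p)
print(at('wrist',291,180,.04,m),at('wrist',345,180,.04,m))
go(*p,.02,40)
q=np.array([at('wrist',*s,.038,m) for s in[(138,206),(192,176),(208,203),(155,235)]]);e=np.roll(q,-1,0)-q
print('carton',q.mean(0),np.linalg.norm(e,axis=1),np.degrees(np.arctan2(e[:,1],e[:,0])))
```

```text
[ 0.6976766 -0.1178679]
[ 0.68117615 -0.09879583] [ 0.71474287 -0.13901086]
from [ 0.6847 -0.127   0.1712 39.8035] -> [ 1.59  0.13 15.12] -0.2
carton [ 0.57651928 -0.01552886] [0.0793116  0.03260357 0.07979343 0.03815953] [ -25.99095513 -111.37750761  158.02623364   67.51962492]
```

>>> {"fn": "servo_tool", "kwargs": {
  "targets": [
    [1.6,0.1,4.5,0],
    [1.6,0.1,9,0],
    [1.6,0.1,12.5,0],
    [1.6,0.1,14.9,0],
    [1.6,0.1,14.9,0],
    [1.6,0.1,14.9,0]
  ]
}}

```text
time: 15.6
tool_pos: [0.699, -0.117, 0.0242]
ee_rot: [3.14, -0.001, 0.695]
wrist_force: [1.0, 0.0, 0.5]
width: 0.0786
finger_force: 0.0
```

>>> {"fn": "servo_tool", "kwargs": {
  "targets": [
    [0,0,0,0],
    [0,0,0,0],
    [0,0,0,0],
    [0,0,0,0],
    [0,0,0,0],
    [0,0,0,0]
  ],
  "claw": 255
}}

```text
time: 16.35
tool_pos: [0.699, -0.1157, 0.0237]
ee_rot: [3.14, -0.001, 0.697]
wrist_force: [-0.6, 1.0, 4.2]
width: 0.0562
finger_force: 30.0
```

Run:
```python
from h import *
o=get_obs();p=o['tool_pos'];print(p,o['width'],o['finger_force'])
go(.521,-.264,.15,40)
```

```text
[ 0.69896689 -0.11574552  0.02369241] 0.056234556007147156 30.002360148355365
from [ 6.99000e-01 -1.15700e-01  2.37000e-02  3.99369e+01] -> [-23.16  -0.06 -12.63] -0.1
```

>>> {"fn": "servo_tool", "kwargs": {
  "targets": [
    [0,0,-5,0],
    [-1,0,-10,0],
    [-5,0,-12.6,0],
    [-10,0,-12.6,0],
    [-15,0,-12.6,0],
    [-20,0,-12.6,0],
    [-23.2,-0.1,-12.6,0],
    [-23.2,-0.1,-12.6,0]
  ]
}}

```text
time: 17.35
tool_pos: [0.5181, -0.2649, 0.1477]
ee_rot: [-3.14, 0.0, 0.694]
wrist_force: [0.3, -0.2, 0.2]
width: 0.0561
finger_force: 30.0
```

>>> {"fn": "servo_tool", "kwargs": {
  "targets": [
    [0,0,0,0],
    [0,0,0,0]
  ]
}}

```text
time: 17.6
tool_pos: [0.5207, -0.2629, 0.1481]
ee_rot: [-3.141, -0.0, 0.698]
wrist_force: [-0.4, 0.9, -0.2]
width: 0.0559
finger_force: 30.0
```

Run:
```python
from h import *
o=get_obs();p=o['tool_pos'];print(p,o['width'],o['finger_force'])
go(.521,-.264,.0277,40)
```

```text
[ 0.5206564  -0.26290985  0.1480574 ] 0.055916198920620594 29.999835756607354
from [ 0.5207 -0.2629  0.1481 40.0184] -> [-0.04  0.11 12.04] 0.0
```

>>> {"fn": "servo_tool", "kwargs": {
  "targets": [
    [0,0.1,4,0],
    [0,0.1,8,0],
    [0,0.1,11,0],
    [0,0.1,11.8,0],
    [0,0.1,11.8,0],
    [0,0.1,11.8,0]
  ]
}}

```text
time: 18.35
tool_pos: [0.5219, -0.2651, 0.0322]
ee_rot: [3.138, -0.001, 0.697]
wrist_force: [0.1, -0.2, -0.3]
width: 0.056
finger_force: 30.0
```

>>> {"fn": "servo_tool", "kwargs": {
  "targets": [
    [0,0,0.2,0],
    [0,0,0.2,0]
  ]
}}

```text
time: 18.6
tool_pos: [0.5208, -0.2647, 0.029]
ee_rot: [3.141, -0.0, 0.697]
wrist_force: [-0.2, -0.6, -0.2]
width: 0.0563
finger_force: 30.0
```

>>> {"fn": "servo_tool", "kwargs": {
  "targets": [
    [0,0,0.1,0],
    [0,0,0.1,0]
  ]
}}

```text
time: 18.85
tool_pos: [0.5206, -0.2647, 0.0277]
ee_rot: [3.141, -0.0, 0.697]
wrist_force: [-0.3, 0.1, 1.2]
width: 0.0563
finger_force: 30.0
```

>>> {"fn": "servo_tool", "kwargs": {
  "targets": [
    [0,0,0,0],
    [0,0,0,0],
    [0,0,0,0]
  ],
  "claw": 76
}}

```text
time: 19.23
tool_pos: [0.5205, -0.2645, 0.0274]
ee_rot: [-3.141, -0.0, 0.697]
wrist_force: [0.5, -0.2, 0.7]
width: 0.0656
finger_force: 0.0
```

>>> {"fn": "servo_tool", "kwargs": {
  "targets": [
    [0,0,-1.5,0],
    [0,0,-5,0],
    [0,0,-10,0],
    [0,0,-14,0],
    [0,0,-14,0],
    [0,0,-14,0]
  ]
}}

```text
time: 19.98
tool_pos: [0.5202, -0.2644, 0.1671]
ee_rot: [-3.141, 0.0, 0.697]
wrist_force: [-0.8, -0.0, -0.4]
width: 0.0661
finger_force: 0.0
```

Run:
```python
from h import *
o=get_obs();print(o['tool_pos'],o['width'])
go(.56,-.02,.18,63)
```

```text
[ 0.52017518 -0.26437296  0.16712281] 0.06608275383811436
from [ 0.5202 -0.2644  0.1671 39.93  ] -> [ 18.74 -16.18  -1.29] -23.1
```

>>> {"fn": "servo_tool", "kwargs": {
  "targets": [
    [3.1,-2.7,-0.2,-4],
    [6.4,-5.5,-0.5,-8],
    [9.7,-8.3,-0.8,-12],
    [12.9,-11.1,-1,-16],
    [16,-13.8,-1.2,-20],
    [18.7,-16.2,-1.3,-23],
    [18.7,-16.2,-1.3,-23],
    [18.7,-16.2,-1.3,-23]
  ],
  "claw": 10
}}

```text
time: 20.98
tool_pos: [0.5591, -0.0207, 0.1788]
ee_rot: [-3.139, 0.002, 1.098]
wrist_force: [0.2, -1.3, 0.2]
width: 0.0904
finger_force: 0.0
```

>>> {"fn": "servo_tool", "kwargs": {
  "targets": [
    [0,0,0,0],
    [0,0,0,0]
  ]
}}

```text
time: 21.22
tool_pos: [0.5597, -0.0213, 0.1802]
ee_rot: [-3.141, 0.0, 1.097]
wrist_force: [-0.6, -0.6, -0.2]
width: 0.0903
finger_force: 0.0
```

Run:
```python
from h import *
import pickle
m=camera_model('wrist');im=snapshot('wrist');pickle.dump(m,open('w5.pkl','wb'))
cv2.imwrite('pics/w5.png',cv2.resize(im[60:300,160:480],None,fx=2.5,fy=2.5,interpolation=2))
o=get_obs();print(o['time'],o['tool_pos'],o['ee_rot'],o['width'],o['wrist_force'])
```

```text
21.275 [ 0.55981683 -0.02119188  0.18037456] [-3.14143614e+00  4.83596615e-05  1.09683896e+00] 0.09047330723928151 [ 0.83534495 -0.48452262  0.33244929]
```

View pics/w5.png

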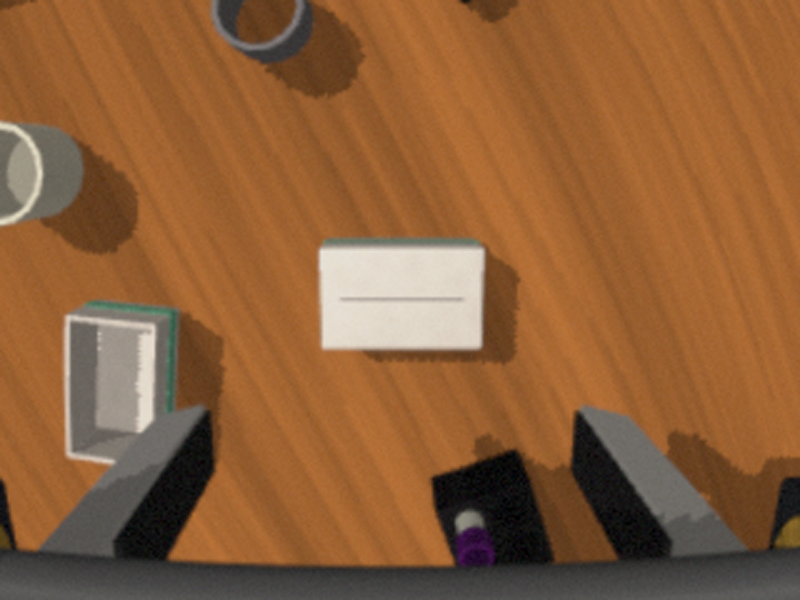

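The closed carton's top spans (320,249)–(483,348) in the crop. It is square to the tool and clear of its neighbours.

Run:
```python
from h import *
import pickle
m=pickle.load(open('w5.pkl','rb'))
q=np.array([at('wrist',160+x/2.5,60+y/2.5,.038,m) for x,y in[(320,249),(484,247),(482,348),(321,348)]]);e=np.roll(q,-1,0)-q
p=q.mean(0);print('carton',p,np.linalg.norm(e,axis=1),np.degrees(np.arctan2(e[:,1],e[:,0])))
go(*p,.02,63)
```

```text
carton [ 0.57077612 -0.01192838] [0.06542347 0.04149987 0.06588471 0.04062149] [ -26.40457064 -116.97986469  152.82521848   62.36543465]
from [ 5.59800e-01 -2.12000e-02  1.80400e-01  6.28442e+01] -> [ 1.32  0.55 16.04] -0.2
```

>>> {"fn": "servo_tool", "kwargs": {
  "targets": [
    [1.3,0.5,4.5,0],
    [1.3,0.5,9,0],
    [1.3,0.5,13,0],
    [1.3,0.5,15.8,0],
    [1.3,0.5,15.8,0],
    [1.3,0.5,15.8,0]
  ]
}}

```text
time: 22.02
tool_pos: [0.5713, -0.0114, 0.0239]
ee_rot: [3.139, -0.001, 1.098]
wrist_force: [-0.9, -0.5, 0.2]
width: 0.0902
finger_force: 0.0
```

>>> {"fn": "servo_tool", "kwargs": {
  "targets": [
    [0,0,0,0],
    [0,0,0,0],
    [0,0,0,0],
    [0,0,0,0],
    [0,0,0,0],
    [0,0,0,0]
  ],
  "claw": 255
}}

```text
time: 22.78
tool_pos: [0.5708, -0.011, 0.0234]
ee_rot: [3.14, -0.001, 1.098]
wrist_force: [-0.2, -0.2, 4.9]
width: 0.0658
finger_force: 30.0
```

Run:
```python
from h import *
o=get_obs();p=o['tool_pos'];print(p,o['width'],o['finger_force'])
go(.453,-.321,.15,40)
```

```text
[ 0.57080822 -0.01104952  0.02340877] 0.06583840437508809 30.00185787677765
from [ 5.70800e-01 -1.10000e-02  2.34000e-02  6.29283e+01] -> [-32.96   3.62 -12.66] 22.9
```

>>> {"fn": "servo_tool", "kwargs": {
  "targets": [
    [0,0,-5,0],
    [0,0,-10,0],
    [-2,0.2,-12.7,3],
    [-7,0.7,-12.7,7],
    [-12.5,1.3,-12.7,11],
    [-18,1.9,-12.7,15],
    [-23.5,2.5,-12.7,19],
    [-28.5,3.1,-12.7,23]
  ]
}}

```text
time: 23.78
tool_pos: [0.4669, -0.2803, 0.1485]
ee_rot: [-3.14, 0.0, 0.694]
wrist_force: [0.3, 0.4, -1.0]
width: 0.0656
finger_force: 30.0
```

>>> {"fn": "servo_tool", "kwargs": {
  "targets": [
    [0,0,0,0],
    [0,0,0,0]
  ]
}}

```text
time: 24.02
tool_pos: [0.468, -0.2783, 0.1487]
ee_rot: [-3.14, -0.0, 0.697]
wrist_force: [-0.2, 0.0, 0.0]
width: 0.0657
finger_force: 30.0
```

Run:
```python
from h import *
o=get_obs();p=o['tool_pos'];print(p,o['width'],o['finger_force'])
go(.453,-.321,.0274,40)
```

```text
[ 0.46802808 -0.27834317  0.14865057] 0.06572204764843863 29.999452829360962
from [ 0.468  -0.2783  0.1487 39.9326] -> [-3.89  2.31 12.13] -0.1
```

>>> {"fn": "servo_tool", "kwargs": {
  "targets": [
    [-3.9,2.3,0,0],
    [-3.9,2.3,4,0],
    [-3.9,2.3,8,0],
    [-3.9,2.3,11,0],
    [-3.9,2.3,11.9,0],
    [-3.9,2.3,11.9,0],
    [-3.9,2.3,11.9,0]
  ]
}}

```text
time: 24.9
tool_pos: [0.4543, -0.322, 0.0322]
ee_rot: [3.138, -0.001, 0.698]
wrist_force: [-0.4, -0.3, -1.0]
width: 0.0658
finger_force: 30.0
```

>>> {"fn": "servo_tool", "kwargs": {
  "targets": [
    [0,0,0.2,0],
    [0,0,0.2,0]
  ]
}}

```text
time: 25.15
tool_pos: [0.4533, -0.3218, 0.0291]
ee_rot: [3.141, -0.0, 0.697]
wrist_force: [-0.4, 0.0, -1.2]
width: 0.0659
finger_force: 30.0
```

>>> {"fn": "servo_tool", "kwargs": {
  "targets": [
    [0,0,0.1,0],
    [0,0,0.1,0]
  ]
}}

```text
time: 25.4
tool_pos: [0.453, -0.3216, 0.0274]
ee_rot: [-3.141, -0.0, 0.697]
wrist_force: [-0.0, 0.2, -1.1]
width: 0.0659
finger_force: 30.0
```

>>> {"fn": "servo_tool", "kwargs": {
  "targets": [
    [0,0,0,0],
    [0,0,0,0],
    [0,0,0,0]
  ],
  "claw": 51
}}

```text
time: 25.78
tool_pos: [0.4531, -0.3216, 0.0275]
ee_rot: [3.141, -0.0, 0.697]
wrist_force: [0.1, 0.1, -0.3]
width: 0.0751
finger_force: 0.0
```

>>> {"fn": "servo_tool", "kwargs": {
  "targets": [
    [0,0,-1.5,0],
    [0,0,-5,0],
    [0,0,-10,0],
    [0,-4,-14,0],
    [0,-9,-18,0],
    [0,-14,-18,0],
    [0,-14,-18,0],
    [0,-14,-18,0]
  ]
}}

```text
time: 26.78
tool_pos: [0.3635, -0.2146, 0.2083]
ee_rot: [3.139, -0.0, 0.697]
wrist_force: [0.2, 1.1, 0.0]
width: 0.0753
finger_force: 0.0
```

Run:
```python
from h import *
im=snapshot('scene');s=snapshot('side')
a=cv2.resize(im[140:340,70:440],None,fx=1.6,fy=1.6,interpolation=2)
b=cv2.resize(s[80:200,280:430],None,fx=2.2,fy=2.2,interpolation=2)
c=np.zeros((a.shape[0]+b.shape[0],a.shape[1],3),np.uint8);c[:a.shape[0]]=a;c[a.shape[0]:,:b.shape[1]]=b
cv2.imwrite('pics/end.png',c);print(get_obs()['tool_pos'])
```

```text
[ 0.36369618 -0.21491042  0.2075356 ]
```

View pics/end.png

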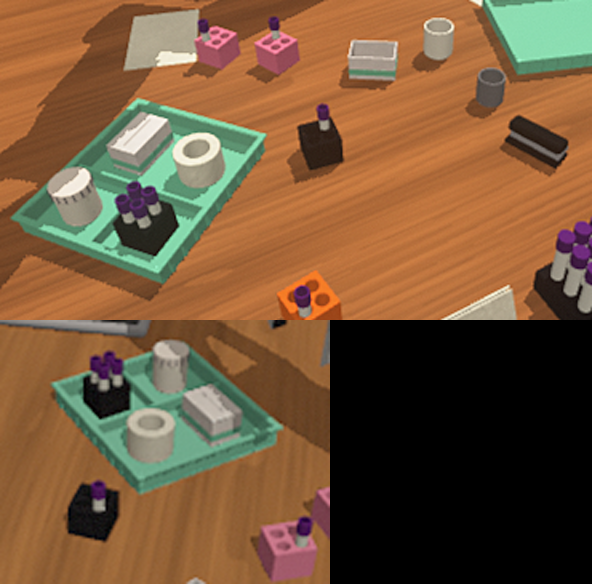

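All four items stand upright in their compartments: rack at (147,215), jar at (75,195), tape at (199,158) and carton at (140,138). The look-alikes are where they were, so I'm handing the job in.

```bash
python3 -c "
from bench import *
print(close_job())"
```

```text
the job is handed in; nothing more can be done
None
```

The job is handed in after about 27 s of robot time: the full rack and capped jar are each in a small compartment, the tape and closed carton are side by side in the large one, and the final pictures show the look-alikes and stapler still in place.

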